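# Open the large needle valve by exactly one turn

### The arm

A 6-joint arm with a two-finger parallel gripper is mounted at the origin on a cart in front of the work surface, level with it; the furniture and walls round the work are solid. World frame = base frame: x ahead of the robot, y to its left, z up, the work surface at z = 0. Lengths are in m, angles in rad, forces in N, time in s.
With the tool pointing down it reaches from about 0.25 to 0.725 m from the base axis. Payload 4 kg.
Tool frame: the origin (TCP) lies midway between the tips of the shut fingers; the grasp point (between the pads) lies 19 mm behind it (bot.grip_point_offset is the distance from the TCP to the grasp point, in m); z points along the fingers, y is the line along which they close (so a half turn about z gives the same grasp; the last joint's range is limited). The gripper opens to 85 mm and grips with 20 to 120 N. Pads are 22 mm wide; open, the fingers measure 114 mm over their backs; the gripper's body (76 mm by 85 mm) begins 54 mm behind the grasp point. The pads swing forward as they close: fully open they stand 13 mm farther back than shut.
Start: joints at [-1.156, 0.241, 0.005, 1.335, 0, 1.571], TCP at [0.202, -0.458, 0.231] pointing down, gripper open.
Joint ranges: [-2.72, 2.72], [-1.05, 1.87], [-1.09, 1.28], [-1.99, 2.15], [-1.42, 1.44], [-3.14, 3.14]. Speed limits (rad/s): [2.79, 2.79, 3.14, 3.14, 3.14, 3.14].

### API

Orientations are given as a unit quaternion [x, y, z, w].
In Python, from workcell import bot gives the robot as it stands.
- The arm moves only by the tool step_arm, never from a script. Its argument "targets" is text: rows parted by semicolons, each of 7 numbers parted by spaces: the opening, from -1 (shut) to 1 (fully open), so that 0 is half open, then the shift along the world's x, y, z normalised to -1 to 1, where 1 is 0.5 m, then the turn, a rotation vector about the world's x, y, z normalised to -1 to 1, where 1 is pi/4 rad. In form: gripper x y z wx wy wz; .... A call has 1 to 10 rows; each row is the pose to reach, as a shift and turn from the pose commanded when the call began; what a row does not reach only later rows make up. A row lasts 1/12 s, in which the tool goes at most 41.7 mm and 7.16 degrees, less where a joint would pass 70% of its speed; a pose out of reach is approached as far as the arm can. A call with a number of a shift or a turn outside -1 to 1 is refused whole. A call with a gripper value outside its range is refused whole. The fingers move at their own pace and stop on an object; the grip force is fixed at half the most. Time passes only in rows, so rows that repeat a pose let the fingers close. It gives the time, the measured TCP pose, the force, the opening and the grip force at its end, in the units of the state.
- bot.get_obs(): the state, without advancing time (a new reading comes with each control period).
- bot.camera(name): name is "scene" or "top" or "wrist"; returns the picture (384x512x3 uint8, red, green, blue); there is no depth.
- bot.camera_info(name): a dict with "vertical_fov" (degrees; the focal length in pixels is half the picture's height over the tangent of half this angle, whatever the lens; pixels are square), "cx", "cy" (the principal point, pixels), "pose" (4x4, takes a point from camera to world coordinates). Camera axes: x right, y up, looking along -z (the intrinsics and any distortion apply to the point x, -y, -z); pixel columns grow to the right and rows downward; lengths in m; the calibration is good to about 2 mm. A picture is of the moment at which its call begins: read the wrist's pose just before it. camera_info takes no time and is no camera call; for the wrist camera it gives the pose at the moment of the call.
- bot.job_done(): hands the job in; it is judged then, once.
The state is a dict: "clock": time; "joint_pos": joint angles; "joint_vel": joint speeds; "tau": joint torques, N m; "eef_pos": TCP position; "tool_rot": TCP orientation; "ft_force": force on the tool from outside, world axes, zero at the start; "ft_torque": the same for the moment, N m; "grip_width": finger opening in m; "grasp_force": force on a finger pad.
Only numpy, scipy, OpenCV 4.12 (cv2) and the standard library are available. Lean on these libraries where they do the work, as an engineer would, in place of code of your own. Each camera call takes 0.05 s, during which the arm holds its last target. There are 200 camera calls.

### The job

Two hand-wheel valves stand on the bench, both shut. Open the one with the larger wheel by exactly one full turn: push its upright handle round anticlockwise (seen from above) with your fingertips or the outside of your fingers, never gripping it, until the handle is back over the fixed steel pointer it started from, without turning on past it. Leave the smaller wheel and everything else on the bench alone, and take your hand away at the end.

Things in the scene. Friction and masses are not known exactly. Their poses are not given: they have to be found in the camera images.
- valve_large: the larger valve, bolted down (cannot move): round steel flange 110 mm across and 8 thick, brass body, a pipe stub to each side along its y axis (136 mm over both ends, pipe centre 28 mm up). Origin: centre of the flange's underside, on the bench, on the wheel's upright axis. The pointer points along its x axis. It may stand at any yaw, and in either of the two places.
- wheel_large (a joint): turn of the larger wheel in rad: 0 shut (start, against a stop; handle over the pointer), grows anticlockwise seen from above, 6.283 after one turn; it turns freely beyond that, up to two turns. Plain friction of about 0.12 N m (2.4 N at the handle): it stays where it is left and hardly coasts. The wheel: flat aluminium ring, 132 mm outer diameter, round rim 12 mm thick, three spokes, its mid-plane 88 mm above the bench, rim top at 94 mm, hub and stem top at about 103 mm.
- axis_large (a point): on the larger wheel's axis, 98 mm above the bench
- handle_large (a point): centre of the top of the larger wheel's upright handle, 148 mm above the bench and 50 mm from the wheel's axis; moves with the wheel. The handle is a grey oval plastic grip made of two round plastic rollers side by side, each turning stiffly on its own upright pin; 28 mm along the direction of travel and 18 mm radially, from 100 to 148 mm above the bench, with round ends; it stands on the rim end of one spoke.
- index_large (a point): tip of the fixed steel pointer of the larger valve: a small pin at the end of a tongue under the wheel, 72 mm from the axis (just outside the rim), top 80 mm above the bench
- grip_rear_large: the rear half of the larger wheel's handle, a capsule 18 mm thick whose centre line is 5 mm behind the handle's centre as the wheel opens: the side to push on. The origin lies on its centre line at the wheel's mid-plane, 88 mm above the bench.
- grip_front_large: the front half of the same handle, likewise 5 mm ahead of its centre. A force on both halves at once counts as gripping.
- valve_small: the smaller valve, same make but with a wheel of 90 mm outer diameter, 66 mm above the bench, a handle whose top is 112 mm above the bench and flange 75 mm across; to be left alone. Origin: centre of the flange's underside.
- wheel_small (a joint): turn of the smaller wheel in rad, 0 at the start; must stay shut
- crucible: small white porcelain crucible, 44 mm wide, 36 high; loose bystander, origin: centre of its underside; leave alone
- vial_b: white screw-cap vial, 28 mm wide, 60 high; loose bystander, origin: centre of its underside; leave alone
- vial_c: amber vial with a blue cap, 35 mm wide, 72 high; loose bystander, origin: centre of its underside; leave alone
- ptfe_tape: yellow spool lying flat, 52 mm wide, 14 high; loose bystander, origin: centre of its underside; leave alone
- vial_a: amber vial with a black cap, 28 mm wide, 58 high; loose bystander, origin: centre of its underside; leave alone
- petri_dish: clear dish, 60 mm wide, 15 high; loose bystander, origin: centre of its underside; leave alone
- marker: lying felt marker, 135 mm long, 17 thick; loose bystander, origin: centre of its underside; leave alone
- elbow_spare: white plastic pipe elbow lying flat, 36 mm long, 18 high; loose bystander, origin: centre of its underside; leave alone

How it is judged:
By the outcome, as a careful person would: the job done as asked, in the order asked, and still so for the second after the job is handed in, with the robot touching nothing.
It also fails if it takes over 59 s, if anything falls off the work surface, if the arm or the gripper's body presses on something with over 40 N, if the wrist force passes 120 N, or if a joint passes its speed limit or range.

## Working session

There is one attempt and no reset: what is moved stays moved. The work goes in short steps, Python scripts to look and compute and a tool call to move; the robot and the scene stay as the last step left them, time stands still between calls to the robot, and variables do not carry over. Pictures are saved under pics/ and viewed, at most 10 in all, crops included, and the job is handed in when it is done.

Besides the shell and the picture viewer there is one more tool, called by a JSON object that holds its "api" and its "payload", one argument or row to a line. step_arm: Moves the arm, as the interface text tells. Scaled input: -1 to 1 covers 0.5 m each way for a shift and pi/4 rad each way for a turn. Its arguments: {"type":"object","properties":{"targets":{"type":"string"}},"required":["targets"]}

```bash
mkdir -p pics; python3 - <<'E'
from workcell import bot
import cv2,numpy as np
for n in("top","scene"):
    im=bot.camera(n); cv2.imwrite(f"pics/{n}0.png",im[:,:,::-1])
    i=bot.camera_info(n); print(n,{k:(np.round(v,4).tolist() if k=="pose" else v) for k,v in i.items()})
print(bot.get_obs())
E
```

```text
top {'vertical_fov': 55.90257400613083, 'cx': 252.93766715194536, 'cy': 189.73379898213938, 'pose': [[-0.0143, 0.9882, -0.1527, 0.4509], [-0.9999, -0.0151, -0.0042, -0.1252], [-0.0065, 0.1527, 0.9883, 1.0271], [0.0, 0.0, 0.0, 1.0]]}
scene {'vertical_fov': 42.885017094873504, 'cx': 248.21749161457222, 'cy': 193.42481781618315, 'pose': [[-0.6353, 0.5666, -0.5247, 0.0044], [-0.7722, -0.4638, 0.4342, 0.3524], [0.0027, 0.681, 0.7322, 0.9231], [0.0, 0.0, 0.0, 1.0]]}
{'clock': 0.1, 'joint_pos': array([-1.15599827e+00,  2.41345865e-01,  3.87842168e-03,  1.33522214e+00,
        6.58960594e-06,  1.57077441e+00]), 'joint_vel': array([ 1.36241198e-05, -1.44045057e-03,  1.87164982e-03, -1.78994833e-03,
        1.75525473e-03,  4.53072227e-04]), 'tau': array([ 1.19066804e-04, -3.73138905e+01,  2.53009790e+01,  1.08532820e-02,
        1.60773852e-04,  6.99251856e-06]), 'eef_pos': array([ 0.20127659, -0.45708073,  0.23050532]), 'tool_rot': array([ 9.78567110e-01,  2.05925996e-01, -1.91690501e-04, -9.27020228e-04]), 'ft_force': array([ 0.1116769 ,  0.83911607, -0.46330827]), 'ft_torque': array([ 0.05328842,  0.06579176, -0.00054278]), 'grasp_force': 0.0, 'grip_width': 0.08537316264390431}
```

View pics/top0.png

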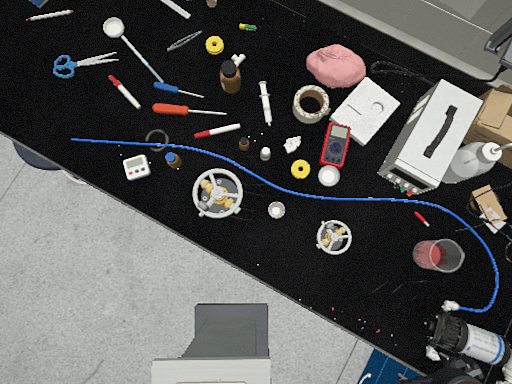

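View pics/scene0.png

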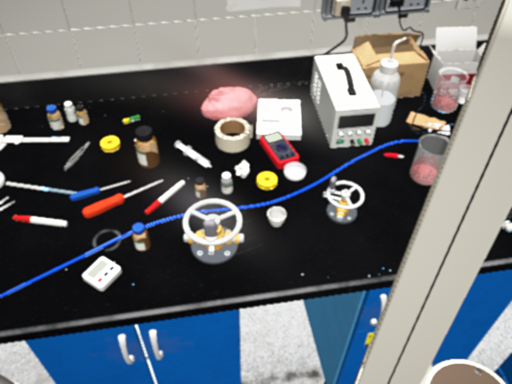

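The top view shows the large wheel near (217,193) and the small one near (334,237). The loose items lie around them, with the crucible nearest at (277,210). I'll zoom in on the large valve.

```bash
cat > h.py <<'E'
import numpy as np,cv2
from workcell import bot
def ray(n,u,v,z,info=None):
    i=info or bot.camera_info(n);P=np.array(i["pose"]);f=192/np.tan(np.radians(i["vertical_fov"])/2)
    d=P[:3,:3]@np.array([(u-i["cx"])/f,-(v-i["cy"])/f,-1]);o=P[:3,3]
    return o+d*(z-o[2])/d[2]
def proj(n,p,info=None):
    i=info or bot.camera_info(n);P=np.array(i["pose"]);f=192/np.tan(np.radians(i["vertical_fov"])/2)
    c=P[:3,:3].T@(np.asarray(p)-P[:3,3]);return np.array([i["cx"]+f*c[0]/-c[2],i["cy"]-f*c[1]/-c[2]])
E
python3 - <<'E'
from h import *
a=cv2.imread("pics/top0.png")[150:240,170:260];b=cv2.imread("pics/scene0.png")[185:275,170:260]
cv2.imwrite("pics/c1.png",np.hstack([cv2.resize(x,(400,400),interpolation=cv2.INTER_CUBIC) for x in(a,b)]))
for n,p,z in[("wheel",(217,193),.09),("small",(334,237),.066),("cruc",(277,210),.03),("vialblue",(172,159),.07),("vialw",(265,154),.06),("viala",(244,144),.058),("ptfe",(300,169),.014)]:print(n,ray("top",*p,z).round(3))
print(ray("scene",212,223,.09))
E
```

```text
wheel [ 0.589 -0.027  0.09 ]
small [ 0.47  -0.332  0.066]
cruc [ 0.547 -0.187  0.03 ]
vialblue [0.687 0.098 0.07 ]
vialw [ 0.699 -0.156  0.06 ]
viala [ 0.729 -0.098  0.058]
ptfe [ 0.665 -0.256  0.014]
[ 0.58314488 -0.0233447   0.09      ]
```

View pics/c1.png

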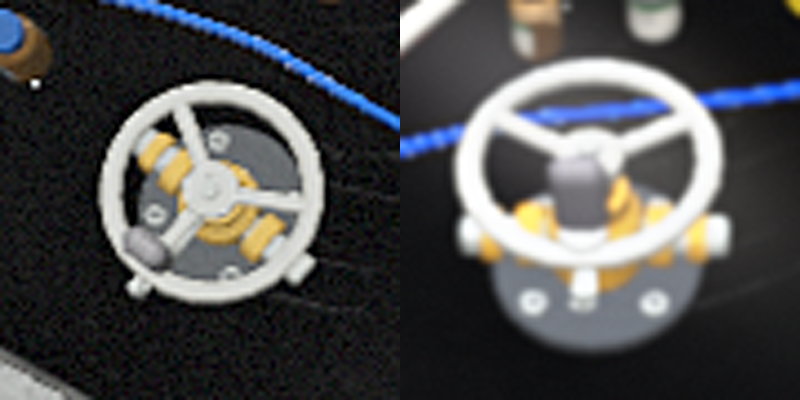

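The crops show the handle top at about (203,206) in the top view and (210.5,223) in the scene view. The pointer tip is at (201,215) in the top view and the hub at (217,193). I'll fit the valve pose and then work out a hover pose.

```bash
cat >> h.py <<'E'
from scipy.optimize import least_squares
def pts(s):
    x,y,a=s;c=np.array([x,y]);e=np.array([np.cos(a),np.sin(a)])
    return dict(hub=[x,y,.103],h=[*(c+.05*e),.148],p=[*(c+.072*e),.08],rim=[x,y,.09])
def fit(obs,s0):
    f=lambda s:np.concatenate([proj(n,pts(s)[k],i)-uv for n,k,uv,i in obs])
    r=least_squares(f,s0,loss="soft_l1");print(r.x.round(4),np.degrees(r.x[2]).round(2),r.fun.reshape(-1,2).round(1).tolist());return r.x
E
python3 - <<'E'
from h import *
T=lambda u,v:(170+u*.225,150+v*.225); S=lambda u,v:(170+(u-400)*.225,185+v*.225)
ti,si=bot.camera_info("top"),bot.camera_info("scene")
o=[("top",k,T(*q),ti) for k,q in dict(hub=(210,190),h=(147,245),p=(138,289),rim=(211,191)).items()]
o+=[("scene",k,S(*q),si) for k,q in dict(h=(580,166),p=(585,277),rim=(590,163)).items()]
fit(o[:4],[.59,-.03,2.3]);fit(o,[.59,-.03,2.3])
cv2.imwrite("pics/w0.png",bot.camera("wrist")[:,:,::-1]);i=bot.camera_info("wrist");print(np.round(i["pose"],3),i["vertical_fov"],bot.get_obs()["eef_pos"])
E
```

```text
[ 0.5886 -0.0291  2.4689] 141.46 [[0.1, -0.5], [-0.4, 0.5], [0.1, 0.0], [0.3, -0.0]]
[ 0.5882 -0.029   2.4666] 141.32 [[0.0, -0.3], [-0.5, 0.6], [-0.1, 0.1], [0.3, 0.2], [-0.1, -1.3], [0.1, 2.1], [-0.1, -1.3]]
[[ 0.402  0.883  0.24   0.263]
 [-0.915  0.389  0.104 -0.43 ]
 [-0.001 -0.262  0.965  0.374]
 [ 0.     0.     0.     1.   ]] 60.16470041276645 [ 0.2013332  -0.45717047  0.23062797]
```

{"api": "step_arm", "payload": {
  "targets": "-1 0.4 0.53 0 0 0 0.613;-1 0.4 0.53 0 0 0 0.613;-1 0.4 0.53 0 0 0 0.613;-1 0.4 0.53 0 0 0 0.613;-1 0.4 0.53 0 0 0 0.613;-1 0.4 0.53 0 0 0 0.613;-1 0.4 0.53 0 0 0 0.613;-1 0.4 0.53 0 0 0 0.613;-1 0.4 0.53 0 0 0 0.613;-1 0.4 0.53 0 0 0 0.613"
}}

```text
clock: 0.98
eef_pos: [0.4024, -0.1907, 0.231]
tool_rot: [0.9, 0.436, -0.0, -0.0]
ft_force: [-0.6, -0.7, -0.3]
grip_width: -0.0
grasp_force: 0.0
```

{"api": "step_arm", "payload": {
  "targets": "-1 0.351 0.459 0 0 0 0;-1 0.351 0.459 0 0 0 0;-1 0.351 0.459 0 0 0 0;-1 0.351 0.459 0 0 0 0;-1 0.351 0.459 0 0 0 0;-1 0.351 0.459 0 0 0 0;-1 0.351 0.459 0 0 0 0;-1 0.351 0.459 0 0 0 0;-1 0.351 0.459 0 0 0 0;-1 0.351 0.459 0 0 0 0"
}}

```text
clock: 1.82
eef_pos: [0.5763, 0.0352, 0.2306]
tool_rot: [0.902, 0.433, -0.001, -0.0]
ft_force: [-0.2, -0.0, 0.6]
grip_width: -0.0003
grasp_force: 0.0
```

```bash
python3 - <<'E'
from h import *
i=bot.camera_info("wrist");cv2.imwrite("pics/w1.png",bot.camera("wrist")[:,:,::-1])
import pickle;pickle.dump(i,open("w1.pkl","wb"))
o=bot.get_obs();print(o["eef_pos"],o["tool_rot"],o["joint_pos"].round(2),o["clock"],o["ft_force"],o["grip_width"])
for k,v in pts([.588,-.029,2.4666]).items():print(k,proj("wrist",v,i))
E
```

```text
[0.57618663 0.03489721 0.23105397] [ 9.01794285e-01  4.32164924e-01 -7.38006122e-04 -2.37054712e-05] [ 0.06  0.4   0.22  1.4  -0.    2.31] 1.8667 [ 0.72337995 -0.74939507 -0.15994293] 8.033407942688938e-05
hub [308.08269708 231.81069362]
h [250.92441048 254.84541503]
p [227.85075218 222.67916875]
rim [305.76380709 226.40965318]
```

View pics/w1.png

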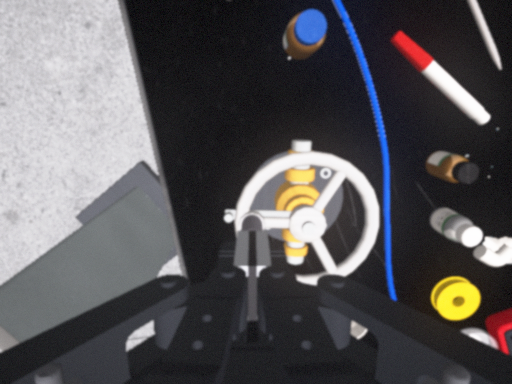

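The wrist view shows the hub at about (307,223), the pointer tip at (229,215), and the fingertips covering the handle near (253,225). These sit about 9 px above my prediction. I'll check with a fresh, settled picture and use the vial positions as a second reference.

```bash
python3 - <<'E'
from h import *
import pickle
i0=pickle.load(open("w1.pkl","rb"))
print("dist?",i0.keys())
i=bot.camera_info("wrist");im=bot.camera("wrist");o=bot.get_obs();print(o["eef_pos"],proj("wrist",o["eef_pos"],i))
print("pose change",np.abs(np.array(i["pose"])-i0["pose"]).max())
cv2.imwrite("pics/w2.png",im[:,:,::-1])
print("shift",cv2.phaseCorrelate(cv2.imread("pics/w1.png",0)[:200].astype(np.float32),cv2.imread("pics/w2.png",0)[:200].astype(np.float32)))
for n,uv,z in[("blue",(312,26),.072),("black",(467,173),.058),("white",(471,231),.06),("ptfe",(456,297),.014),("hub",(307,223),.103),("rim",(307.5,216),.088),("tip",(229,215),.08)]:print(n,ray("wrist",*uv,z,i).round(4))
# top view equivalents
for n,p,z in[("blue",(172,158),.072),("white",(265.5,151.5),.06),("black",(244,141.5),.058),("ptfe",(300,169),.014)]:print("top",n,ray("top",*p,z).round(3))
E
```

```text
dist? dict_keys(['vertical_fov', 'cx', 'cy', 'pose'])
[0.57619667 0.03475741 0.23138561] [251.94724659 250.61492017]
pose change 0.0007722105059698725
shift ((-0.30195922115512985, -0.22642486544482665), 1.0699216809868812)
blue [0.6957 0.1034 0.072 ]
black [ 0.7399 -0.0965  0.058 ]
white [ 0.7125 -0.1512  0.06  ]
ptfe [ 0.6689 -0.2521  0.014 ]
hub [ 0.592  -0.0223  0.103 ]
rim [ 0.5949 -0.0231  0.088 ]
tip [0.5374 0.0208 0.08  ]
top blue [0.689 0.097 0.072]
top white [ 0.706 -0.157  0.06 ]
top black [ 0.736 -0.098  0.058]
top ptfe [ 0.665 -0.256  0.014]
```

```bash
python3 - <<'E'
from h import *
a=cv2.imread("pics/w2.png")[140:300,200:400]
cv2.imwrite("pics/c2.png",cv2.resize(a,(750,600),interpolation=cv2.INTER_CUBIC))
E
```

```text
(no output)
```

View pics/c2.png

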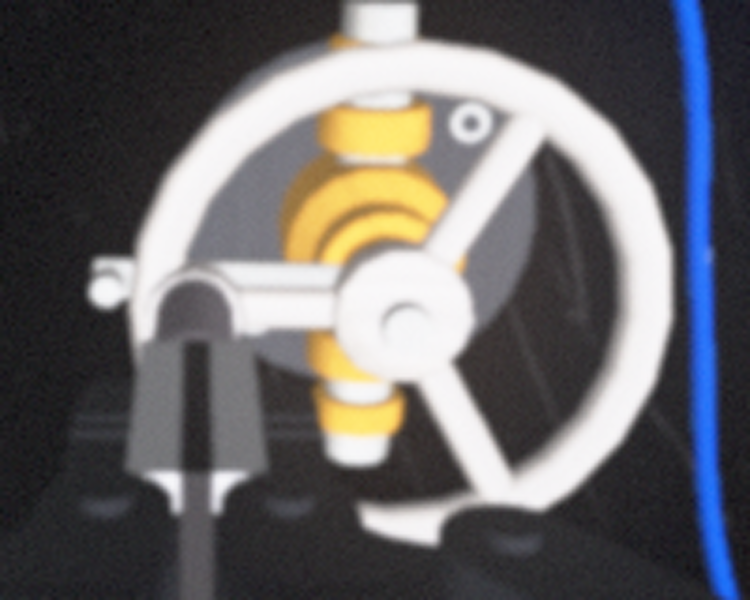

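The fingertip pads sit just upstream of the dark rear end of the handle, at about crop (195,310), and are roughly 13 mm wide. I'll descend with that clearance and find the handle by contact.

{"api": "step_arm", "payload": {
  "targets": "-1 0.006 0.008 -0.06 0 0 0;-1 0.006 0.008 -0.12 0 0 0;-1 0.006 0.008 -0.18 0 0 0;-1 0.006 0.008 -0.21 0 0 0;-1 0.006 0.008 -0.232 0 0 0;-1 0.006 0.008 -0.232 0 0 0;-1 0.006 0.008 -0.232 0 0 0"
}}

```text
clock: 2.5
eef_pos: [0.5792, 0.0393, 0.1155]
tool_rot: [0.902, 0.432, -0.0, -0.0]
ft_force: [0.7, -0.0, 0.6]
grip_width: -0.0001
grasp_force: 0.0
```

{"api": "step_arm", "payload": {
  "targets": "-1 -0.0025 -0.0031 0 0 0 0;-1 -0.005 -0.0063 0 0 0 0;-1 -0.0075 -0.0094 0 0 0 0;-1 -0.01 -0.0125 0 0 0 0;-1 -0.01 -0.0125 0 0 0 0"
}}

```text
clock: 2.92
eef_pos: [0.575, 0.0343, 0.116]
tool_rot: [0.901, 0.433, 0.0, 0.0]
ft_force: [-0.1, 0.2, -0.4]
grip_width: 0.0001
grasp_force: 0.0
```

```bash
python3 - <<'E'
from h import *
i=bot.camera_info("wrist");cv2.imwrite("pics/w3.png",bot.camera("wrist")[:,:,::-1])
cv2.imwrite("pics/t3.png",bot.camera("top")[:,:,::-1])
o=bot.get_obs();print(o["eef_pos"],o["ft_force"],o["ft_torque"],o["joint_pos"].round(2))
a=cv2.imread("pics/w3.png");b=cv2.imread("pics/t3.png")[150:240,170:260]
cv2.imwrite("pics/c3.png",np.hstack([cv2.resize(a,(400,300)),cv2.resize(b,(300,300),interpolation=cv2.INTER_CUBIC)]))
E
```

```text
[0.57507703 0.0346145  0.11562864] [ 0.05592197  1.03994372 -0.97595544] [-0.00134051 -0.0159857   0.02045035] [0.06 0.46 0.01 1.12 0.   2.31]
```

View pics/c3.png

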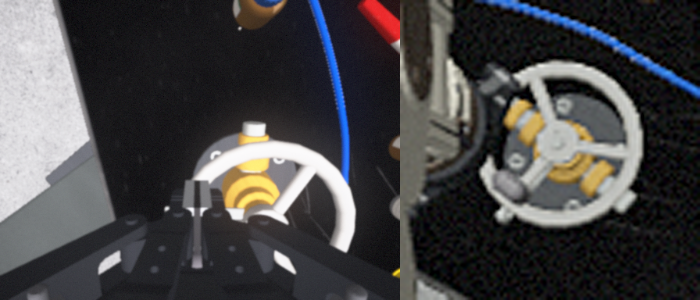

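{"api": "step_arm", "payload": {
  "targets": "-1 -0.0025 -0.0031 0 0 0 0;-1 -0.005 -0.0063 0 0 0 0;-1 -0.0075 -0.0094 0 0 0 0;-1 -0.01 -0.0125 0 0 0 0;-1 -0.01 -0.0125 0 0 0 0"
}}

```text
clock: 3.43
eef_pos: [0.5697, 0.0281, 0.1153]
tool_rot: [0.901, 0.433, -0.0, -0.0]
ft_force: [-0.2, -0.7, -0.3]
grip_width: -0.0
grasp_force: 0.0
```

{"api": "step_arm", "payload": {
  "targets": "-1 -0.0025 -0.0031 0 0 0 0;-1 -0.005 -0.0063 0 0 0 0;-1 -0.0062 -0.0078 0 0 0 0;-1 -0.0062 -0.0078 0 0 0 0"
}}

```text
clock: 3.77
eef_pos: [0.5668, 0.0243, 0.1153]
tool_rot: [0.901, 0.433, 0.0, -0.0]
ft_force: [0.4, -0.2, -0.1]
grip_width: -0.0002
grasp_force: 0.0
```

{"api": "step_arm", "payload": {
  "targets": "-1 -0.0025 -0.0031 0 0 0 0;-1 -0.0038 -0.0047 0 0 0 0;-1 -0.0038 -0.0047 0 0 0 0"
}}

```text
clock: 4.02
eef_pos: [0.5651, 0.0227, 0.1154]
tool_rot: [0.901, 0.433, 0.0, -0.0]
ft_force: [0.8, 3.0, -0.4]
grip_width: -0.0
grasp_force: 1.3
```

Contact came at about 3 N along the push line, within 1 mm of the top-camera fit. The push path is therefore a rigid rotation about the axis, and I'll tabulate it per 45° call.

```bash
python3 - <<'E'
import numpy as np
R=lambda a:np.array([[np.cos(a),-np.sin(a)],[np.sin(a),np.cos(a)]])
r0=np.array([-.0229,.0517])
for k in range(6):
    r=R(np.radians(45*k))@r0
    print(k,";".join("-1 %.3f %.3f 0 0 0 %.1f"%(*((R(np.radians(4.5*j))@r-r)/.5),.1*j) for j in range(1,11)))
E
```

```text
0 -1 -0.008 -0.004 0 0 0 0.1;-1 -0.016 -0.008 0 0 0 0.2;-1 -0.023 -0.014 0 0 0 0.3;-1 -0.030 -0.019 0 0 0 0.4;-1 -0.036 -0.025 0 0 0 0.5;-1 -0.042 -0.032 0 0 0 0.6;-1 -0.047 -0.039 0 0 0 0.7;-1 -0.052 -0.047 0 0 0 0.8;-1 -0.056 -0.055 0 0 0 0.9;-1 -0.060 -0.063 0 0 0 1.0
1 -1 -0.003 -0.008 0 0 0 0.1;-1 -0.005 -0.017 0 0 0 0.2;-1 -0.007 -0.026 0 0 0 0.3;-1 -0.007 -0.035 0 0 0 0.4;-1 -0.008 -0.043 0 0 0 0.5;-1 -0.007 -0.052 0 0 0 0.6;-1 -0.006 -0.061 0 0 0 0.7;-1 -0.004 -0.070 0 0 0 0.8;-1 -0.001 -0.078 0 0 0 0.9;-1 0.002 -0.087 0 0 0 1.0
2 -1 0.004 -0.008 0 0 0 0.1;-1 0.008 -0.016 0 0 0 0.2;-1 0.014 -0.023 0 0 0 0.3;-1 0.019 -0.030 0 0 0 0.4;-1 0.025 -0.036 0 0 0 0.5;-1 0.032 -0.042 0 0 0 0.6;-1 0.039 -0.047 0 0 0 0.7;-1 0.047 -0.052 0 0 0 0.8;-1 0.055 -0.056 0 0 0 0.9;-1 0.063 -0.060 0 0 0 1.0
3 -1 0.008 -0.003 0 0 0 0.1;-1 0.017 -0.005 0 0 0 0.2;-1 0.026 -0.007 0 0 0 0.3;-1 0.035 -0.007 0 0 0 0.4;-1 0.043 -0.008 0 0 0 0.5;-1 0.052 -0.007 0 0 0 0.6;-1 0.061 -0.006 0 0 0 0.7;-1 0.070 -0.004 0 0 0 0.8;-1 0.078 -0.001 0 0 0 0.9;-1 0.087 0.002 0 0 0 1.0
4 -1 0.008 0.004 0 0 0 0.1;-1 0.016 0.008 0 0 0 0.2;-1 0.023 0.014 0 0 0 0.3;-1 0.030 0.019 0 0 0 0.4;-1 0.036 0.025 0 0 0 0.5;-1 0.042 0.032 0 0 0 0.6;-1 0.047 0.039 0 0 0 0.7;-1 0.052 0.047 0 0 0 0.8;-1 0.056 0.055 0 0 0 0.9;-1 0.060 0.063 0 0 0 1.0
5 -1 0.003 0.008 0 0 0 0.1;-1 0.005 0.017 0 0 0 0.2;-1 0.007 0.026 0 0 0 0.3;-1 0.007 0.035 0 0 0 0.4;-1 0.008 0.043 0 0 0 0.5;-1 0.007 0.052 0 0 0 0.6;-1 0.006 0.061 0 0 0 0.7;-1 0.004 0.070 0 0 0 0.8;-1 0.001 0.078 0 0 0 0.9;-1 -0.002 0.087 0 0 0 1.0
```

{"api": "step_arm", "payload": {
  "targets": "-1 -0.008 -0.004 0 0 0 0.1;-1 -0.016 -0.008 0 0 0 0.2;-1 -0.023 -0.014 0 0 0 0.3;-1 -0.030 -0.019 0 0 0 0.4;-1 -0.036 -0.025 0 0 0 0.5;-1 -0.042 -0.032 0 0 0 0.6;-1 -0.047 -0.039 0 0 0 0.7;-1 -0.052 -0.047 0 0 0 0.8;-1 -0.056 -0.055 0 0 0 0.9;-1 -0.060 -0.063 0 0 0 1.0"
}}

```text
clock: 4.85
eef_pos: [0.5352, -0.0091, 0.1154]
tool_rot: [0.665, 0.747, 0.0, -0.0]
ft_force: [0.8, 2.7, 0.3]
grip_width: 0.0
grasp_force: 1.2
```

{"api": "step_arm", "payload": {
  "targets": "-1 -0.003 -0.008 0 0 0 0.1;-1 -0.005 -0.017 0 0 0 0.2;-1 -0.007 -0.026 0 0 0 0.3;-1 -0.007 -0.035 0 0 0 0.4;-1 -0.008 -0.043 0 0 0 0.5;-1 -0.007 -0.052 0 0 0 0.6;-1 -0.006 -0.061 0 0 0 0.7;-1 -0.004 -0.070 0 0 0 0.8;-1 -0.001 -0.078 0 0 0 0.9;-1 0.002 -0.087 0 0 0 1.0"
}}

```text
clock: 5.68
eef_pos: [0.5353, -0.0526, 0.1153]
tool_rot: [0.329, 0.944, 0.0, -0.001]
ft_force: [-0.9, 2.9, 1.6]
grip_width: 0.0002
grasp_force: 1.2
```

{"api": "step_arm", "payload": {
  "targets": "-1 0.004 -0.008 0 0 0 0.1;-1 0.008 -0.016 0 0 0 0.2;-1 0.014 -0.023 0 0 0 0.3;-1 0.019 -0.030 0 0 0 0.4;-1 0.025 -0.036 0 0 0 0.5;-1 0.032 -0.042 0 0 0 0.6;-1 0.039 -0.047 0 0 0 0.7;-1 0.047 -0.052 0 0 0 0.8;-1 0.055 -0.056 0 0 0 0.9;-1 0.063 -0.060 0 0 0 1.0"
}}

```text
clock: 6.52
eef_pos: [0.5662, -0.0835, 0.1152]
tool_rot: [-0.057, 0.998, -0.0, -0.001]
ft_force: [-2.7, 0.6, 2.5]
grip_width: 0.0
grasp_force: 1.3
```

```bash
python3 - <<'E'
from h import *
i=bot.camera_info("wrist");a=bot.camera("wrist")[:,:,::-1];b=bot.camera("top")[:,:,::-1]
o=bot.get_obs();print(o["eef_pos"],o["ft_force"],o["joint_pos"].round(2))
cv2.imwrite("pics/c4.png",np.hstack([cv2.resize(a,(400,300)),cv2.resize(b[150:240,170:260],(300,300),interpolation=cv2.INTER_CUBIC)]))
E
```

```text
[ 0.5671179  -0.083588    0.11511422] [-0.75386851 -0.04919598  0.30569949] [-0.15  0.46  0.01  1.12 -0.   -0.26]
```

View pics/c4.png

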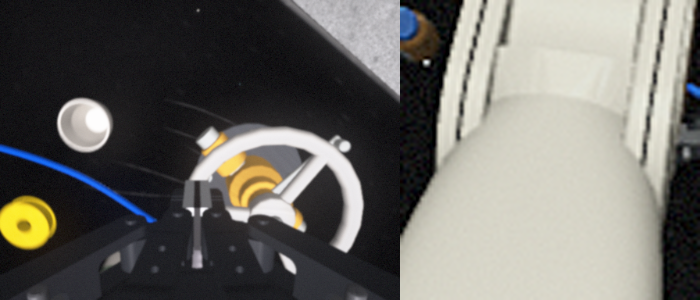

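The fingers are still behind the handle and the wheel has turned about 135°, with the pointer pin now visible at (345,147). I'll carry on.

{"api": "step_arm", "payload": {
  "targets": "-1 0.008 -0.003 0 0 0 0.1;-1 0.017 -0.005 0 0 0 0.2;-1 0.026 -0.007 0 0 0 0.3;-1 0.035 -0.007 0 0 0 0.4;-1 0.043 -0.008 0 0 0 0.5;-1 0.052 -0.007 0 0 0 0.6;-1 0.061 -0.006 0 0 0 0.7;-1 0.070 -0.004 0 0 0 0.8;-1 0.078 -0.001 0 0 0 0.9;-1 0.087 0.002 0 0 0 1.0"
}}

```text
clock: 7.45
eef_pos: [0.6104, -0.0834, 0.1151]
tool_rot: [-0.433, 0.901, -0.001, -0.001]
ft_force: [-1.5, -2.5, 0.3]
grip_width: 0.0001
grasp_force: 1.6
```

{"api": "step_arm", "payload": {
  "targets": "-1 0.008 0.004 0 0 0 0.1;-1 0.016 0.008 0 0 0 0.2;-1 0.023 0.014 0 0 0 0.3;-1 0.030 0.019 0 0 0 0.4;-1 0.036 0.025 0 0 0 0.5;-1 0.042 0.032 0 0 0 0.6;-1 0.047 0.039 0 0 0 0.7;-1 0.052 0.047 0 0 0 0.8;-1 0.056 0.055 0 0 0 0.9;-1 0.060 0.063 0 0 0 1.0"
}}

```text
clock: 8.28
eef_pos: [0.6415, -0.0518, 0.1152]
tool_rot: [0.745, -0.667, 0.001, 0.001]
ft_force: [1.3, -2.6, -0.7]
grip_width: 0.0
grasp_force: 1.6
```

{"api": "step_arm", "payload": {
  "targets": "-1 0.003 0.008 0 0 0 0.1;-1 0.005 0.017 0 0 0 0.2;-1 0.007 0.026 0 0 0 0.3;-1 0.007 0.035 0 0 0 0.4;-1 0.008 0.043 0 0 0 0.5;-1 0.007 0.052 0 0 0 0.6;-1 0.006 0.061 0 0 0 0.7;-1 0.004 0.070 0 0 0 0.8;-1 0.001 0.078 0 0 0 0.9;-1 -0.002 0.087 0 0 0 1.0"
}}

```text
clock: 9.12
eef_pos: [0.6411, -0.0075, 0.1152]
tool_rot: [0.944, -0.33, 0.001, 0.0]
ft_force: [1.7, -1.2, -1.7]
grip_width: -0.0003
grasp_force: 1.5
```

{"api": "step_arm", "payload": {
  "targets": "-1 0.016 -0.012 0 0 0 0;-1 0.031 -0.025 0 0 0 0;-1 0.031 -0.025 0.05 0 0 -0.1;-1 0.031 -0.025 0.1 0 0 -0.2;-1 0.031 -0.025 0.1 0 0 -0.35;-1 0.031 -0.025 0.1 0 0 -0.5;-1 0.031 -0.025 0.1 0 0 -0.65;-1 0.031 -0.025 0.1 0 0 -0.8;-1 0.031 -0.025 0.1 0 0 -0.9;-1 0.031 -0.025 0.1 0 0 -1"
}}

```text
clock: 9.95
eef_pos: [0.6554, -0.0195, 0.1652]
tool_rot: [0.743, -0.669, 0.0, 0.0]
ft_force: [-0.3, 0.1, -0.1]
grip_width: -0.0
grasp_force: 0.0
```

{"api": "step_arm", "payload": {
  "targets": "-1 0 0 0 0 0 -0.14;-1 0 0 0 0 0 -0.28;-1 0 0 0 0 0 -0.42;-1 0 0 0 0 0 -0.56;-1 0 0 0 0 0 -0.7;-1 0 0 0 0 0 -0.84;-1 0 0 0 0 0 -1"
}}

```text
clock: 10.53
eef_pos: [0.6553, -0.0195, 0.1651]
tool_rot: [-0.43, 0.903, -0.0, -0.0]
ft_force: [-0.7, -0.1, 0.0]
grip_width: -0.0004
grasp_force: 0.0
```

{"api": "step_arm", "payload": {
  "targets": "-1 0 0 0 0 0 -0.14;-1 0 0 0 0 0 -0.28;-1 0 0 0 0 0 -0.42;-1 0 0 0 0 0 -0.56;-1 0 0 0 0 0 -0.7;-1 0 0 0 0 0 -0.84;-1 0 0 0 0 0 -1"
}}

```text
clock: 11.12
eef_pos: [0.6553, -0.0195, 0.1651]
tool_rot: [-0.052, 0.999, -0.0, -0.0]
ft_force: [0.4, -0.1, 0.8]
grip_width: 0.0004
grasp_force: 0.0
```

{"api": "step_arm", "payload": {
  "targets": "-1 0 0 0 0 0 -0.14;-1 0 0 0 0 0 -0.28;-1 0 0 0 0 0 -0.42;-1 0 0 0 0 0 -0.56;-1 0 0 0 0 0 -0.7;-1 0 0 0 0 0 -0.84;-1 0 0 0 0 0 -1;-1 0 0 0 0 0 -1;-1 0 0 0 0 0 -1"
}}

```text
clock: 11.87
eef_pos: [0.6554, -0.0194, 0.1652]
tool_rot: [0.329, 0.944, -0.0, -0.0]
ft_force: [-0.9, 0.8, -0.6]
grip_width: 0.0001
grasp_force: 0.0
```

{"api": "step_arm", "payload": {
  "targets": "-1 0 0 -0.04 0 0 0;-1 0 0 -0.08 0 0 0;-1 0 0 -0.1 0 0 0;-1 0 0 -0.1 0 0 0;-1 0 0 -0.1 0 0 0"
}}

```text
clock: 12.28
eef_pos: [0.655, -0.0194, 0.1148]
tool_rot: [0.33, 0.944, -0.0, -0.001]
ft_force: [0.6, 1.0, 0.6]
grip_width: 0.0002
grasp_force: 0.0
```

```bash
python3 - <<'E'
from h import *
a=bot.camera("wrist")[:,:,::-1];b=bot.camera("top")[:,:,::-1];c=bot.camera("scene")[:,:,::-1]
o=bot.get_obs();print(o["clock"],o["eef_pos"],o["tool_rot"],o["ft_force"],o["joint_pos"].round(2))
cv2.imwrite("pics/c5.png",np.hstack([cv2.resize(a,(350,262)),cv2.resize(c[185:275,170:290],(350,262),interpolation=cv2.INTER_CUBIC)]))
E
```

```text
12.4333 [ 0.6564939  -0.01940149  0.11681597] [3.30126416e-01 9.43935854e-01 3.47626469e-04 1.23778778e-03] [-0.95843819 -0.29863354  0.64202287] [-0.03  0.61  0.27  1.23 -0.    0.64]
```

View pics/c5.png

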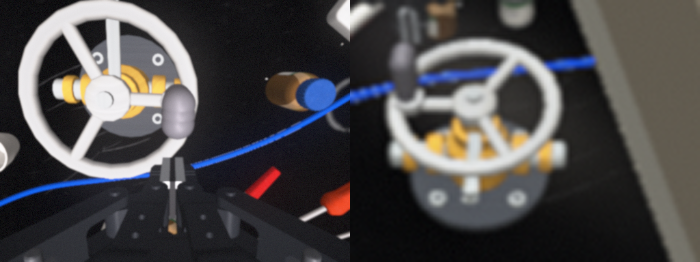

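The finger is poised behind the handle: in the wrist view the handle is at (178,110), and the pointer is on the far side. I'll approach and push on to about 350°, then measure.

{"api": "step_arm", "payload": {
  "targets": "-1 -0.01 0.008 0 0 0 0;-1 -0.02 0.016 0 0 0 0;-1 -0.026 0.021 0 0 0 0;-1 -0.031 0.025 0 0 0 0;-1 -0.031 0.025 0 0 0 0"
}}

```text
clock: 12.85
eef_pos: [0.6398, -0.0063, 0.1159]
tool_rot: [0.33, 0.944, 0.0, 0.0]
ft_force: [-0.3, -0.7, -0.2]
grip_width: -0.0002
grasp_force: 0.0
```

{"api": "step_arm", "payload": {
  "targets": "-1 -0.004 0.008 0 0 0 0.1;-1 -0.008 0.016 0 0 0 0.2;-1 -0.014 0.023 0 0 0 0.3;-1 -0.019 0.030 0 0 0 0.4;-1 -0.025 0.036 0 0 0 0.5;-1 -0.032 0.042 0 0 0 0.6;-1 -0.039 0.047 0 0 0 0.7;-1 -0.047 0.052 0 0 0 0.8;-1 -0.055 0.056 0 0 0 0.9;-1 -0.063 0.060 0 0 0 1.0"
}}

```text
clock: 13.68
eef_pos: [0.6097, 0.0233, 0.1159]
tool_rot: [-0.058, 0.998, -0.0, 0.001]
ft_force: [2.6, -0.6, -0.0]
grip_width: 0.0
grasp_force: 1.3
```

{"api": "step_arm", "payload": {
  "targets": "-1 -0.008 0.003 0 0 0 0.1;-1 -0.017 0.005 0 0 0 0.2;-1 -0.026 0.007 0 0 0 0.3;-1 -0.035 0.007 0 0 0 0.4;-1 -0.043 0.008 0 0 0 0.5;-1 -0.052 0.007 0 0 0 0.6;-1 -0.061 0.006 0 0 0 0.7;-1 -0.065 0.005 0 0 0 0.75;-1 -0.065 0.005 0 0 0 0.75"
}}

```text
clock: 14.43
eef_pos: [0.5764, 0.0258, 0.1158]
tool_rot: [-0.344, 0.939, -0.0, 0.001]
ft_force: [2.5, 1.7, 0.4]
grip_width: 0.0001
grasp_force: 0.5
```

```bash
python3 - <<'E'
from h import *
import pickle
i=bot.camera_info("wrist");a=bot.camera("wrist")[:,:,::-1];b=bot.camera("top")[:,:,::-1]
pickle.dump(i,open("w6.pkl","wb"));cv2.imwrite("pics/w6.png",a);cv2.imwrite("pics/t6.png",b)
o=bot.get_obs();print(o["clock"],o["eef_pos"],o["tool_rot"],o["ft_force"],o["joint_pos"].round(2))
p=pts([.588,-.029,2.4666]);print({k:proj("wrist",v,i).round(1) for k,v in p.items()})
E
```

```text
14.5333 [0.57639623 0.02584986 0.11570626] [-3.43026597e-01  9.39325544e-01 -3.00908223e-05  5.23930680e-04] [0.15996103 0.79150279 0.15326918] [ 0.04  0.46  0.02  1.12  0.   -0.66]
{'hub': array([150.3, 183.9]), 'h': array([250.7, 188.3]), 'p': array([291.1, 148.7]), 'rim': array([157.7, 177.9])}
```

View pics/w6.png

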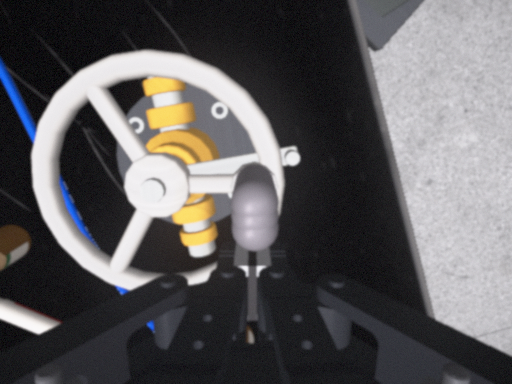

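In the wrist view the handle top is at (255,185), the spoke ends just short of the pointer pin at (292,157), and the hub is at (152,189). About 11° remains. I'll push 7° more, then back off to the first hover pose for a like-for-like comparison with the starting picture.

{"api": "step_arm", "payload": {
  "targets": "-1 -0.004 -0.001 0 0 0 0.05;-1 -0.009 -0.002 0 0 0 0.1;-1 -0.013 -0.004 0 0 0 0.156;-1 -0.013 -0.004 0 0 0 0.156"
}}

```text
clock: 14.87
eef_pos: [0.5699, 0.0239, 0.1157]
tool_rot: [-0.4, 0.916, 0.0, 0.001]
ft_force: [1.9, 1.1, 1.6]
grip_width: -0.0002
grasp_force: 0.8
```

{"api": "step_arm", "payload": {
  "targets": "-1 0.016 0.018 0 0 0 0;-1 0.033 0.037 0 0 0 0;-1 0.033 0.037 0.06 0 0 0;-1 0.033 0.037 0.12 0 0 -0.14;-1 0.033 0.037 0.18 0 0 -0.28;-1 0.033 0.037 0.23 0 0 -0.42;-1 0.033 0.037 0.23 0 0 -0.56;-1 0.033 0.037 0.23 0 0 -0.7;-1 0.033 0.037 0.23 0 0 -0.85;-1 0.033 0.037 0.23 0 0 -1"
}}

```text
clock: 15.7
eef_pos: [0.5856, 0.0419, 0.2301]
tool_rot: [-0.015, 1.0, -0.0, -0.001]
ft_force: [0.6, 0.5, 0.5]
grip_width: 0.0002
grasp_force: 0.0
```

{"api": "step_arm", "payload": {
  "targets": "-1 0 0 0 0 0 -0.14;-1 0 0 0 0 0 -0.28;-1 0 0 0 0 0 -0.42;-1 0 0 0 0 0 -0.56;-1 0 0 0 0 0 -0.7;-1 0 0 0 0 0 -0.84;-1 0 0 0 0 0 -1"
}}

```text
clock: 16.28
eef_pos: [0.5855, 0.0419, 0.2298]
tool_rot: [0.368, 0.93, -0.001, -0.001]
ft_force: [0.1, 0.7, -0.7]
grip_width: -0.0002
grasp_force: 0.0
```

{"api": "step_arm", "payload": {
  "targets": "-1 0 0 0 0 0 -0.14;-1 0 0 0 0 0 -0.28;-1 0 0 0 0 0 -0.42;-1 0 0 0 0 0 -0.56;-1 0 0 0 0 0 -0.7;-1 0 0 0 0 0 -0.84;-1 0 0 0 0 0 -1"
}}

```text
clock: 16.87
eef_pos: [0.5855, 0.0419, 0.2298]
tool_rot: [0.696, 0.718, -0.001, -0.0]
ft_force: [0.4, -0.7, 0.3]
grip_width: 0.0004
grasp_force: 0.0
```

{"api": "step_arm", "payload": {
  "targets": "-1 0 0 0 0 0 -0.14;-1 0 0 0 0 0 -0.28;-1 0 0 0 0 0 -0.42;-1 0 0 0 0 0 -0.56;-1 0 0 0 0 0 -0.7;-1 0 0 0 0 0 -0.84;-1 0 0 0 0 0 -0.9;-1 0 0 0 0 0 -0.9"
}}

```text
clock: 17.53
eef_pos: [0.5855, 0.0419, 0.2298]
tool_rot: [0.9, 0.436, -0.001, -0.0]
ft_force: [0.0, -0.4, -0.7]
grip_width: -0.0002
grasp_force: 0.0
```

{"api": "step_arm", "payload": {
  "targets": "-1 -0.0186 -0.0142 0.003 0 0 -0.01;-1 -0.0186 -0.0142 0.003 0 0 -0.01;-1 -0.0186 -0.0142 0.003 0 0 -0.01;-1 -0.0186 -0.0142 0.003 0 0 -0.01"
}}

```text
clock: 17.87
eef_pos: [0.5769, 0.0351, 0.2318]
tool_rot: [0.901, 0.433, 0.0, -0.0]
ft_force: [0.1, 0.3, -0.2]
grip_width: 0.0002
grasp_force: 0.0
```

```bash
cat > cmp.py <<'E'
from h import *
import pickle,sys
i0=pickle.load(open("w1.pkl","rb"));i=bot.camera_info("wrist");b=bot.camera("wrist")[:,:,::-1].copy();a=cv2.imread("pics/w2.png")
n=sys.argv[1];cv2.imwrite(f"pics/{n}.png",b)
print(bot.get_obs()["eef_pos"],np.abs(np.array(i["pose"])-i0["pose"]).max())
# rectify fixed plane z=.08..: shift by ECC on static background (outside wheel), then polar unwrapping of the spokes
ga,gb=[cv2.GaussianBlur(cv2.cvtColor(x,6),(0,0),1).astype(np.float32) for x in(a,b)]
m=np.zeros(ga.shape,np.uint8);m[:270]=255;cv2.circle(m,(307,217),60,0,-1);m[205:,215:285]=0
cc,W=cv2.findTransformECC(ga,gb,np.eye(2,3,dtype=np.float32),cv2.MOTION_EUCLIDEAN,(3,200,1e-6),m,1)
print("cc",cc,W.round(3).tolist())
gw=cv2.warpAffine(gb,W,(512,384),flags=cv2.INTER_LINEAR|cv2.WARP_INVERSE_MAP)
# warp both into metric top-down of the plane z=.088 about the wheel centre
R=.05;q=np.float32([[307.5+0,216]])
C=ray("wrist",306.5,217,.088,i0)[:2]
S=np.float32([proj("wrist",[C[0]+x,C[1]+y,.088],i0) for x,y in[(-.07,-.07),(.07,-.07),(.07,.07),(-.07,.07)]])
D=np.float32([(0,0),(400,0),(400,400),(0,400)])
H=cv2.getPerspectiveTransform(S,D)
ra,rb=[cv2.warpPerspective(x,H,(400,400)) for x in(ga,gw)]
# x px = world x, y px = world y (growing down) ; angle = world azimuth
pa,pb=[cv2.warpPolar(x,(100,3600),(200,200),160,0) for x in(ra,rb)]
sa,sb=[p[:,55:72].mean(1) for p in(pa,pb)]   # radius 31-40mm
for z0 in(21,261):   # free spokes, deg
    w=np.arange(-250,251);idx=(z0*10+w)%3600
    pk=[]
    for s in(sa,sb):
        v=s[idx];v=np.clip(v-np.percentile(v,60),0,None);pk.append((v*w).sum()/v.sum()/10+z0)
    # cross-correlation
    c=[-np.mean((sa[(idx)%3600]-sb[(idx+k)%3600])**2) for k in range(-150,151)]
    print(z0,np.round(pk,2),"xcorr shift deg",(np.argmax(c)-150)/10)
v=np.vstack([np.hstack([a[140:300,200:400],b[140:300,200:400]]).astype(np.uint8)])
v=cv2.resize(v,(800,320),interpolation=cv2.INTER_CUBIC)
v2=cv2.resize(np.hstack([ra,rb]),(560,280)).astype(np.uint8);v2=cv2.copyMakeBorder(cv2.cvtColor(v2,8),0,0,0,240,cv2.BORDER_CONSTANT)
cv2.imwrite(f"pics/{n}c.png",np.vstack([v,v2]))
E
python3 cmp.py w7
```

```text
[0.57691343 0.03519506 0.23172253] 0.0022270521205023652
cc 0.998753604003493 [[1.0, -0.0010000000474974513, -0.7730000019073486], [0.0010000000474974513, 1.0, 0.5220000147819519]]
21 [15.2  12.87] xcorr shift deg -2.3
261 [256.12 254.8 ] xcorr shift deg -1.2
```

View pics/w7c.png

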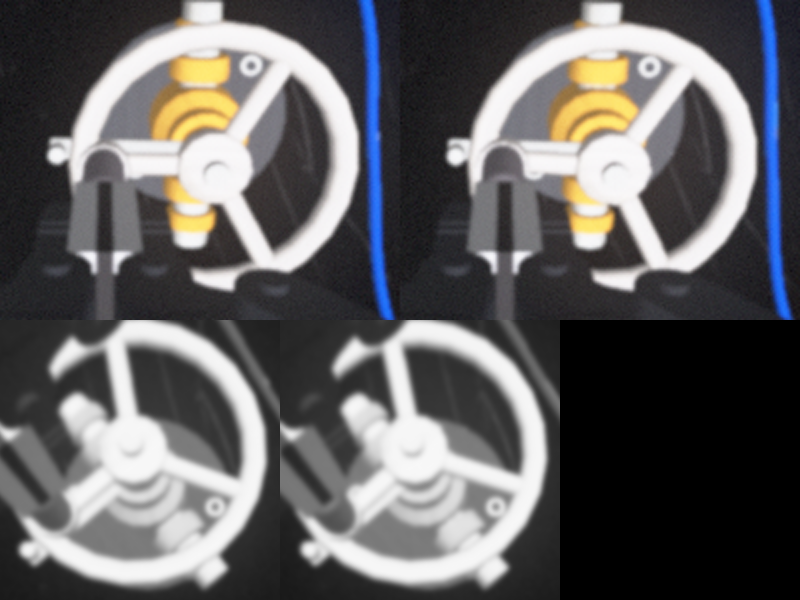

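Left is the start and right is now, and they nearly coincide. The spokes show 1.2–2.3° still to go, so I'll descend behind the handle and nudge it gently.

{"api": "step_arm", "payload": {
  "targets": "-1 0.006 0.008 -0.06 0 0 0;-1 0.006 0.008 -0.12 0 0 0;-1 0.006 0.008 -0.18 0 0 0;-1 0.003 0.004 -0.21 0 0 0;-1 0 0 -0.232 0 0 0;-1 0 0 -0.232 0 0 0;-1 -0.007 -0.008 -0.232 0 0 0;-1 -0.014 -0.015 -0.232 0 0 0;-1 -0.014 -0.015 -0.232 0 0 0"
}}

```text
clock: 18.67
eef_pos: [0.5699, 0.027, 0.1171]
tool_rot: [0.901, 0.433, 0.001, 0.0]
ft_force: [0.7, 0.8, 0.3]
grip_width: -0.0001
grasp_force: 0.0
```

{"api": "step_arm", "payload": {
  "targets": "-1 -0.0012 -0.0015 0 0 0 0;-1 -0.0025 -0.003 0 0 0 0;-1 -0.004 -0.005 0 0 0 0;-1 -0.004 -0.005 0 0 0 0"
}}

```text
clock: 19.0
eef_pos: [0.5683, 0.0252, 0.1165]
tool_rot: [0.901, 0.433, 0.001, 0.0]
ft_force: [0.2, 0.3, 0.7]
grip_width: 0.0003
grasp_force: 0.5
```

{"api": "step_arm", "payload": {
  "targets": "-1 -0.0006 -0.0008 0 0 0 0;-1 -0.0012 -0.0016 0 0 0 0;-1 -0.0012 -0.0016 0 0 0 0"
}}

```text
clock: 19.25
eef_pos: [0.5677, 0.0247, 0.1163]
tool_rot: [0.901, 0.433, 0.001, -0.0]
ft_force: [2.2, 3.2, 1.5]
grip_width: 0.0
grasp_force: 1.3
```

{"api": "step_arm", "payload": {
  "targets": "-1 -0.0006 -0.0008 0 0 0 0;-1 -0.001 -0.0013 0 0 0 0;-1 -0.001 -0.0013 0 0 0 0"
}}

```text
clock: 19.5
eef_pos: [0.5666, 0.0238, 0.1159]
tool_rot: [0.901, 0.433, 0.0, -0.0]
ft_force: [0.6, 3.5, 2.4]
grip_width: -0.0002
grasp_force: 1.3
```

{"api": "step_arm", "payload": {
  "targets": "-1 0.01 0.0125 0 0 0 0;-1 0.02 0.025 0 0 0 0;-1 0.02 0.025 0.08 0 0 0;-1 0.02 0.025 0.16 0 0 0;-1 0.02 0.022 0.23 0 0 0;-1 0.02 0.022 0.23 0 0 0;-1 0.02 0.022 0.23 0 0 0;-1 0.02 0.022 0.23 0 0 0"
}}

```text
clock: 20.17
eef_pos: [0.5764, 0.0347, 0.2301]
tool_rot: [0.901, 0.433, -0.001, 0.0]
ft_force: [0.2, 0.0, -0.0]
grip_width: -0.0
grasp_force: 0.0
```

```bash
python3 cmp.py w8
```

```text
[0.57584321 0.03465113 0.2291757 ] 0.0011316150887215604
cc 0.999114019892034 [[1.0, -0.0020000000949949026, -0.06300000101327896], [0.0020000000949949026, 1.0, -0.2709999978542328]]
21 [15.2  15.62] xcorr shift deg 0.4
261 [256.12 256.38] xcorr shift deg 0.3
```

The wheel is now within about 0.3° of its starting angle, so exactly one turn. Next I'll take the hand away.

{"api": "step_arm", "payload": {
  "targets": "-1 0 0 0.08 0 0 0;-1 -0.05 -0.06 0.1 0 0 0;-1 -0.1 -0.13 0.1 0 0 0;-1 -0.15 -0.2 0.1 0 0 0;-1 -0.2 -0.26 0.1 0 0 0;-1 -0.25 -0.33 0.1 0 0 0;-1 -0.3 -0.4 0.1 0 0 0;-1 -0.35 -0.46 0.1 0 0 0;-1 -0.35 -0.46 0.1 0 0 0;-1 -0.35 -0.46 0.1 0 0 0"
}}

```text
clock: 21.05
eef_pos: [0.3996, -0.1966, 0.2794]
tool_rot: [0.903, 0.431, -0.001, -0.001]
ft_force: [-0.4, 1.4, -0.3]
grip_width: 0.0001
grasp_force: 0.0
```

```bash
python3 - <<'E'
from h import *
b=bot.camera("top")[:,:,::-1].copy();a=cv2.imread("pics/top0.png")
d=cv2.GaussianBlur(cv2.absdiff(a,b).max(2),(0,0),1.5);ys,xs=np.where(d>35)
n,l,s,c=cv2.connectedComponentsWithStats((d>35).astype(np.uint8));print(s[1:][:12].tolist(),bot.get_obs()["clock"])
print(bot.job_done())
E
```

```text
[[240, 232, 169, 152, 15092], [437, 352, 14, 9, 82], [448, 359, 36, 25, 563], [283, 370, 1, 1, 1], [397, 372, 43, 12, 258]] 21.1
the job is handed in; nothing more can be done
None
```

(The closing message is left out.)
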